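# Lay out the rover kit in its nests

## Robot

A 6-joint arm with a two-finger parallel gripper is mounted at the origin on the work surface. World frame = base frame: x ahead of the robot, y to its left, z up, the work surface at z = 0. Lengths are in m, angles in degrees, forces in N, time in s.
With the tool pointing down it reaches from about 0.275 to 0.825 m from the base axis. Payload 4.9 kg.
Tool frame: the origin (TCP) lies between the finger pads; the fingertips stand 8 mm ahead of it and the grasp point (between the pads) lies 11 mm behind it; z points along the fingers, x is the direction in which the jaws open and shut, and the axes are right-handed (so a half turn about z gives the same grasp; the last joint's range is limited). The gripper opens to 85 mm and grips with 20 to 120 N. Pads are 22 mm wide; open, the fingers measure 114 mm over their backs; the gripper's body (76 mm by 85 mm) begins 54 mm behind the grasp point. The pads swing forward as they close: fully open they stand 13 mm farther back than shut.
Start: joints at [-79.767, 18.69, -11.035, 60.275, 0, 82.311], TCP at [0.169, -0.523, 0.239] pointing down, gripper open.
Joint ranges: [-152.03, 152.03], [-55.5, 102.48], [-74.3, 77.21], [-110.64, 120.58], [-84.22, 78.4], [-180, 180]. Speed limits (degrees/s): [147.25, 147.25, 180, 180, 180, 180].

## Interface

Orientations are given as a 3x3 rotation matrix whose columns are the frame's x, y, z axes.
In Python, from bench import env gives the robot as it stands. The module is installed in compiled form; this text tells all that it offers.
- The arm moves only by the tool play_rows, never from a script. Its argument "steps" is one flat list of numbers, 5 for each row, row after row: the finger opening in mm, from 0 to 85.4, then the shift along the tool's x, y, z in mm, then the turn about the tool's z in rad. In form: [gripper, dx, dy, dz, turn, gripper, dx, dy, dz, turn, ...]. A call has 1 to 5 rows; each row is the pose to reach, as a shift and turn from the pose measured when the call began, along the tool's axes at that moment; what a row does not reach only later rows make up. A row lasts 1/8 s, in which the tool goes at most 62.5 mm and 10.7 degrees, less where a joint would pass 70% of its speed; a pose out of reach is approached as far as the arm can. A call with a gripper value outside its range is refused whole. The fingers move at their own pace and stop on an object; "grip_force" is the grip in N (left out, the last holds). Time passes only in rows, so rows that repeat a pose let the fingers close. It gives the time, the measured TCP pose, the force and the opening at its end, in the units of the state.
- env.observe(): the state, without advancing time (a new reading comes with each control period).
- env.read_camera(name): name is "side" or "top"; returns the picture (420x560x3 uint8, red, green, blue); there is no depth.
- env.camera_info(name): a dict with "mtx" (3x3 intrinsics, pixels), "k1" (the pictures are not rectified: a ray, as slopes to the right and down, at radius r is drawn at 1 + k1 r^2 times it, then the intrinsics apply), "R" (3x3) and "t" (3): a world point X has camera coordinates R X + t. Camera axes: x right, y down, z forward; pixel columns grow to the right and rows downward; lengths in m; the calibration is good to about 2 mm. A picture is of the moment at which its call begins. camera_info takes no time and is no camera call.
- env.sign_off(): hands the job in, once; it reports no verdict.
Trained networks look in the newest picture that a camera, given by its name, has taken for a name from the list of things; names that differ only in an ending like _2 or _b are one class to them, and where a whole thing is asked for, a point or a joint stands for the part that bears it (a point fixed in the world has none). Each returns a list of dicts, best first, with "score" (0 to 1); they miss things now and then, are a little off and sometimes report something else, mostly with a low value. They report only what shows in the picture. A call takes as long as a camera call. They do not tell look-alikes from the thing itself.
- env.look_for(target, camera): "box" ([left, top, width, height] in pixels, round what is visible of it).
The state is a dict: "time_s": time; "joint_positions": joint angles; "joint_vel": joint speeds; "effort": joint torques, N m; "ee_pos": TCP position; "tool_rot": TCP orientation; "contact_force": force on the tool from outside, world axes, zero at the start; "ft_torque": the same for the moment, N m; "width": opening from 0.0 (shut) to 1.0 (fully open).
Only numpy, scipy, OpenCV 4.12 (cv2) and the standard library are available. Lean on these libraries where they do the work, as an engineer would, in place of code of your own. Each camera call takes 0.05 s, during which the arm holds its last target. There are 200 camera calls.

## Task

Lay out the kit for the next lab rover: put the drive wheel, the battery pack, the stepper motor and the camera bar each into the black nest with its matching outline, lowered gently, lying flat on the nest's floor inside the rims, same side up as now. Leave the little green drone and the blue mug where they are.

Things in the scene. Friction and masses are not known exactly. Their poses are not given: they have to be found in the camera images.
- wheel_center (a point): Loose drive wheel lying flat: black rubber tyre with a red hub disc on top, 60 mm diameter, 26 mm high. Origin at its centre (13 mm above its underside), z up. About 0.07 kg.
- battery_center (a point): Loose blue battery pack, 72 x 36 mm, 28 mm high, white label and yellow terminal on top. Origin at its centre (14 mm above its underside), x along the 72 mm side, z up. Either way round fits. About 0.18 kg.
- motor_center (a point): Loose stepper motor standing upright, shaft up: black square body 42 x 42 mm, 40 mm high, with a yellow upper band, plus a boss and thin steel shaft that end 56 mm above its underside. Origin at the body's centre (20 mm above its underside), x and y square to the sides, z up. Fits in any of its four quarter turns. About 0.27 kg.
- camera_center (a point): Loose camera bar lying with its lenses up: white bar 90 x 26 mm, 28 mm high, black window with lenses on top. Origin at its centre (14 mm above its underside), x along the 90 mm side, z up. Either way round fits. About 0.09 kg.
- nest_wheel_floor (a point): Fixed round black nest, 86 mm diameter, with a red 60 mm disc outline: the wheel's place. Floor 3 mm thick, rims 6 mm higher (tops 9 mm above the table), 7 mm of play round the part on every side. Origin at the centre of the floor's upper face, z up. Four short rims at 45 degrees between its x and y axes; gaps about 33 mm wide for the fingers lie on its x and y axes.
- nest_battery_floor (a point): Fixed rectangular black nest, 96 x 60 mm, with a blue 72 x 36 mm outline: the battery's place. Floor 3 mm thick, rims 6 mm higher (tops 9 mm above the table), 7 mm of play round the part on every side. Origin at the centre of the floor's upper face, z up. x along its long side; the long rims have a 46 mm gap in the middle for the fingers.
- nest_motor_floor (a point): Fixed square black nest, 66 x 66 mm, with a yellow 42 x 42 mm outline: the motor's place. Floor 3 mm thick, rims 6 mm higher (tops 9 mm above the table), 7 mm of play round the part on every side. Origin at the centre of the floor's upper face, z up. x and y square to its sides; rims only at the corners, with a 38 mm gap in the middle of each side for the fingers.
- nest_camera_floor (a point): Fixed long black nest, 114 x 50 mm, with a white 90 x 26 mm outline: the camera bar's place. Floor 3 mm thick, rims 6 mm higher (tops 9 mm above the table), 7 mm of play round the part on every side. Origin at the centre of the floor's upper face, z up. x along its long side; the long rims have a 54 mm gap in the middle for the fingers.
- drone_center (a point): Bystander, loose: small green quadcopter with four black arms and orange propellers, about 110 mm across, 25 mm high. Origin at its middle, 12 mm above the table. Do not disturb.
- mug: Bystander, loose: blue mug at the left of the work, 80 mm diameter, 90 mm high. Origin at the centre of its underside. Do not disturb.
There are look-alikes about, which are no part of the job. Leave any orange look-alike of the part that bears nest_camera_floor alone.

How it is judged:
By the outcome, as a careful person would: the job done as asked, in the order asked, and still so for the second after the job is handed in, with the robot touching nothing.
It also fails if it takes over 102 s, if anything falls off the work surface, if the arm or the gripper's body presses on something with over 40 N, if the wrist force passes 120 N, or if a joint passes its speed limit or range.

## Working session

There is one attempt and no reset: what is moved stays moved. The work goes in short steps, Python scripts to look and compute and a tool call to move; the robot and the scene stay as the last step left them, time stands still between calls to the robot, and variables do not carry over. Pictures are saved under pics/ and viewed, about 12 in all and at most 16, crops included, and the job is handed in when it is done.

Besides the shell and the picture viewer there is one more tool, called after ">>>" as name(argument=value, ...) on one line, values as JSON. play_rows: Moves the arm, as the interface text tells. Its arguments: {"type":"object","properties":{"steps":{"type":"array"},"grip_force":{"type":"number"}},"required":["steps"]}

```bash
mkdir -p pics; ls; cat > h.py <<'E'
from bench import env
import numpy as np, cv2
def ray(cam,u,v):
    c=env.camera_info(cam);K=np.array(c["mtx"]);R=np.array(c["R"]);t=np.array(c["t"])
    p=np.linalg.solve(K,[u,v,1.]);d=p[:2].copy();
    for _ in range(30): d=p[:2]/(1+c["k1"]*(d@d))
    o=-R.T@t; return o,R.T@np.array([d[0],d[1],1.])
def at(cam,u,v,z):
    o,d=ray(cam,u,v); return o+d*(z-o[2])/d[2]
def proj(cam,X):
    c=env.camera_info(cam);X=np.array(c["R"])@np.array(X)+np.array(c["t"])
    d=X[:2]/X[2];d=d*(1+c["k1"]*(d@d));q=np.array(c["mtx"])@[d[0],d[1],1.];return q[:2]
def tri(a,b):
    (o1,d1),(o2,d2)=ray("top",*a),ray("side",*b)
    s=np.linalg.lstsq(np.c_[d1,-d2],o2-o1,rcond=None)[0]
    p,q=o1+s[0]*d1,o2+s[1]*d2; return (p+q)/2,np.linalg.norm(p-q)
def snap(cam,name):
    im=env.read_camera(cam); cv2.imwrite("pics/"+name,im[:,:,::-1]); return im
E
python3 - <<'E'
from h import *
np.set_printoptions(precision=3,suppress=True)
for c in("top","side"):
    i=env.camera_info(c);print(c,-np.array(i["R"]).T@np.array(i["t"]),np.array(i["mtx"]).tolist(),i["k1"])
    im=snap(c,c+"0.png")
    for n in "wheel_center battery_center motor_center camera_center nest_wheel_floor nest_battery_floor nest_motor_floor nest_camera_floor drone_center mug".split():
        print(n,[(np.round(d["box"]).tolist(),round(d["score"],2)) for d in env.look_for(n,c)][:4])
print(env.observe())
E
```

```text
pics
top [0.246 0.095 1.173] [[400.3434480611157, 0.0, 278.18447249725523], [0.0, 400.3434480611157, 206.4524967600691], [0.0, 0.0, 1.0]] 0.004887137416858891
wheel_center [([385.0, 220.0, 28.0, 25.0], 0.81), ([176.0, 170.0, 21.0, 20.0], 0.32), ([300.0, 121.0, 28.0, 29.0], 0.22)]
battery_center [([232.0, 145.0, 25.0, 14.0], 0.7), ([386.0, 222.0, 27.0, 22.0], 0.7)]
motor_center []
camera_center [([418.0, 161.0, 35.0, 17.0], 0.86)]
nest_wheel_floor [([216.0, 219.0, 29.0, 30.0], 0.71)]
nest_battery_floor [([299.0, 120.0, 30.0, 32.0], 0.69)]
nest_motor_floor [([268.0, 192.0, 23.0, 26.0], 0.68)]
nest_camera_floor [([330.0, 183.0, 26.0, 43.0], 0.98), ([415.0, 255.0, 25.0, 16.0], 0.57)]
drone_center [([356.0, 134.0, 34.0, 34.0], 0.56)]
mug [([103.0, 220.0, 44.0, 34.0], 0.97)]
side [0.018 0.921 0.985] [[407.1721649167436, 0.0, 281.9903975641418], [0.0, 407.1721649167436, 203.58155419324902], [0.0, 0.0, 1.0]] -0.055891843291854225
wheel_center [([337.0, 151.0, 15.0, 14.0], 0.65)]
battery_center [([270.0, 204.0, 23.0, 18.0], 0.58), ([219.0, 205.0, 19.0, 22.0], 0.57)]
motor_center [([272.0, 203
[... 235 characters left out ...]
]
nest_camera_floor [([290.0, 168.0, 36.0, 20.0], 0.87), ([310.0, 120.0, 6.0, 17.0], 0.7)]
drone_center [([273.0, 143.0, 8.0, 9.0], 0.47)]
mug [([220.0, 298.0, 37.0, 52.0], 0.9)]
{'time_s': 1.1, 'joint_positions': array([-79.768,  18.69 , -11.035,  60.275,   0.002,  82.311]), 'joint_vel': array([ 0.114,  0.095,  0.001, -0.041, -0.048, -0.039]), 'effort': array([  0.002, -44.334,  26.276,   0.001,  -0.   ,  -0.   ]), 'ee_pos': array([ 0.169, -0.523,  0.239]), 'tool_rot': array([[ 0.308, -0.951,  0.   ],
       [-0.951, -0.308, -0.   ],
       [ 0.   , -0.   , -1.   ]]), 'contact_force': array([-0.307,  0.847, -0.65 ]), 'ft_torque': array([ 0.043,  0.024, -0.019]), 'width': 0.9972254135918021}
```

```bash
python3 - <<'E'
import cv2
a=cv2.imread("pics/top0.png")[100:300,160:460];cv2.imwrite("pics/top0c.png",cv2.resize(a,(800,533),interpolation=cv2.INTER_CUBIC))
a=cv2.imread("pics/side0.png")[95:275,190:400];cv2.imwrite("pics/side0c.png",cv2.resize(a,(700,600),interpolation=cv2.INTER_CUBIC))
E
```

```text
(no output)
```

View pics/top0c.png

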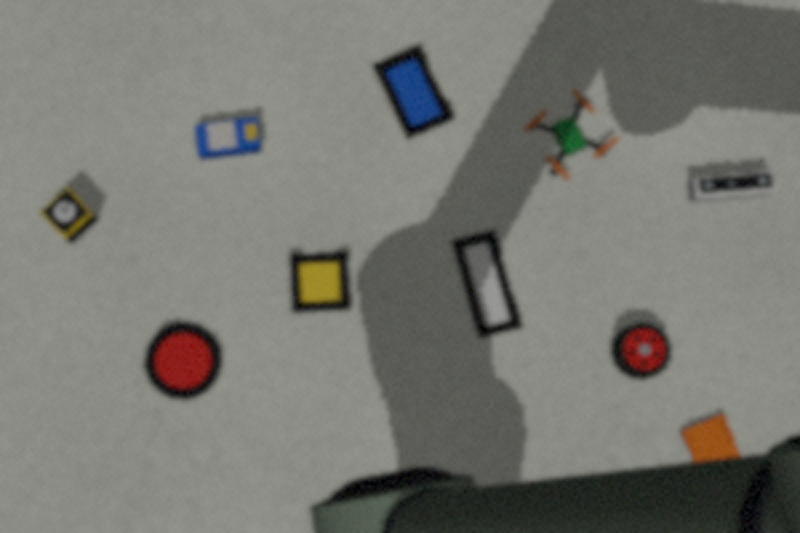

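View pics/side0c.png

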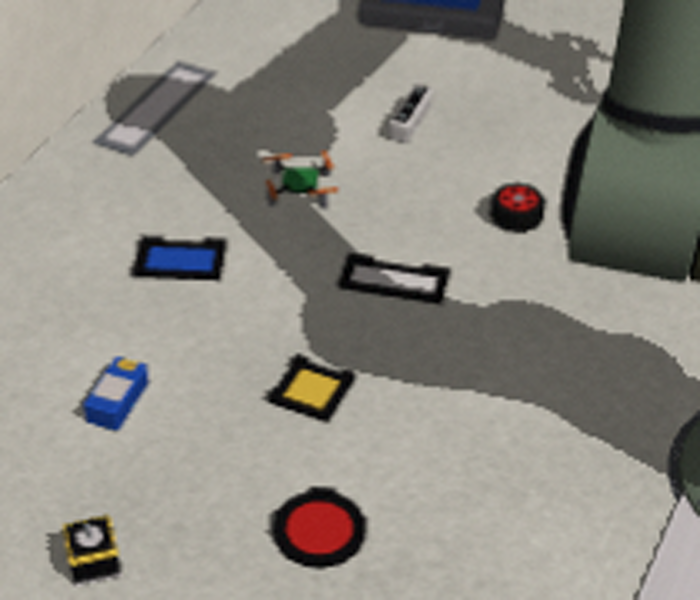

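View pics/top0.png

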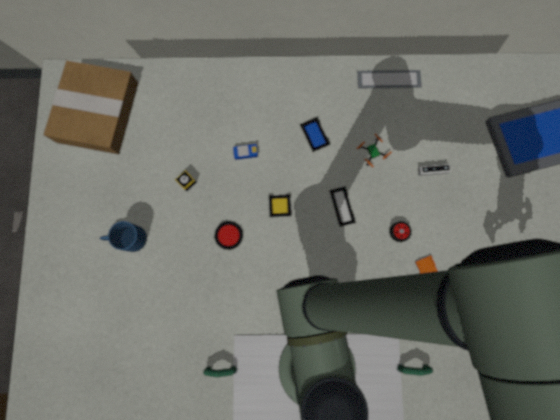

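```bash
cat >> h.py <<'E'
def rect(im,cam,cx,cy,z,half=0.075,n=190):
    s=np.linspace(half,-half,n); # rows: x decreasing down ; cols: y decreasing right
    m=np.array([[proj(cam,[cx+a,cy+b,z]) for b in s] for a in s],np.float32)
    return cv2.remap(im,m[...,0],m[...,1],cv2.INTER_CUBIC)
E
cat > m.py <<'E'
from h import *
np.set_printoptions(precision=4,suppress=True)
T={"wheel":((401,231),(344.5,157),.026),"battery":((245,151),(225,213),.028),"motor":((186,180),(217,256),.042),"camera":((434,168.5),(312.5,128),.028),
"nwheel":((228.5,234.5),(286,253),.003),"nbattery":((315,134),(244,172.5),.003),"nmotor":((280,205),(283.5,211.5),.003),"ncamera":((342.5,206),(308,178.5),.003),"drone":((373.5,150.5),(280,148.5),.02),"mug":((127,235),(238,310),.09),"gray":((389,78),(236,127),0.),"orange":((427,265),(427,265),0.)}
if __name__=="__main__":
    it,is_=cv2.imread("pics/top0.png"),cv2.imread("pics/side0.png")
    rows=[[],[]]
    for n,(a,b,z) in T.items():
        A,B=at("top",*a,z),at("side",*b,z);P,e=tri(a,b)
        print(n,A[:2],B[:2],"tri",P,round(e,4),"r",round(np.hypot(*A[:2]),3))
        if n not in("drone","mug","gray","orange"):
            rows[0].append(rect(it,"top",*A[:2],z));rows[1].append(rect(is_,"side",*A[:2],z))
    g=lambda k:np.vstack([np.hstack(rows[0][k:k+4]),np.hstack(rows[1][k:k+4])])
    cv2.imwrite("pics/r1.png",g(0));cv2.imwrite("pics/r2.png",g(4))
E
python3 m.py
```

```text
wheel [ 0.377  -0.2509] [ 0.3733 -0.2336] tri [ 0.3797 -0.2564  0.0072] 0.0011 r 0.453Traceback (most recent call last):
  File "m.py", line 12, in <module>
    rows[0].append(rect(it,"top",*A[:2],z));rows[1].append(rect(is_,"side",*A[:2],z))
                   ~~~~^^^^^^^^^^^^^^^^^^^
  File "h.py", line 21, in rect
    m=np.array([[proj(cam,[cx+a,cy+b,z]) for b in s] for a in s],np.float32)
                 ~~~~^^^^^^^^^^^^^^^^^^^
  File "h.py", line 11, in proj
    c=env.camera_info(cam);X=np.array(c["R"])@np.array(X)+np.array(c["t"])
ValueError: time passes only in moves, steps and waits
```

```bash
python3 - <<'E'
s=open("h.py").read()
s=s.replace('import numpy as np, cv2\n','import numpy as np, cv2\nCI={c:env.camera_info(c) for c in("top","side")}\n',1).replace('c=env.camera_info(cam)','c=CI[cam]')
open("h.py","w").write(s)
E
python3 m.py; python3 -c "
from h import *
print(CI['top']['R'],CI['side']['R'])"
```

```text
wheel [ 0.377  -0.2509] [ 0.3733 -0.2336] tri [ 0.3797 -0.2564  0.0072] 0.0011 r 0.453
battery [0.6219 0.1983] [0.6124 0.211 ] tri [0.625  0.199  0.0116] 0.0044 r 0.653
motor [0.5315 0.3684] [0.5302 0.3763] tri [0.5345 0.3709 0.0328] 0.0013 r 0.647
camera [ 0.5606 -0.3592] [ 0.5562 -0.3474] tri [ 0.5638 -0.3645  0.0151] 0.0007 r 0.666
nwheel [0.3752 0.248 ] [0.3709 0.2488] tri [0.3736 0.2477 0.0008] 0.0039 r 0.45
nbattery [ 0.6816 -0.0142] [ 0.6781 -0.0115] tri [ 0.6817 -0.0148 -0.0005] 0.0022 r 0.682
nmotor [0.4614 0.0958] [0.4575 0.0984] tri [ 0.4607  0.0954 -0.0009] 0.0029 r 0.471
ncamera [ 0.4561 -0.0896] [ 0.4542 -0.0871] tri [ 0.4562 -0.0902 -0.0001] 0.0011 r 0.465
drone [ 0.6209 -0.1863] [ 0.6159 -0.1781] tri [ 0.623  -0.1889  0.0105] 0.0021 r 0.648
mug [0.3675 0.5129] [0.3643 0.5197] tri [0.3681 0.516  0.0815] 0.0009 r 0.631
gray [ 0.8647 -0.2524] [ 0.8623 -0.2484] tri [ 0.8667 -0.2539 -0.0046] 0.0008 r 0.901
orange [ 0.2804 -0.3272] [-0.0215  0.0982] tri [ 0.1248 -0.5655 -0.7484] 0.3592 r 0.431
[[-0.01093641 -0.99991553 -0.00702392]
 [-0.98404796  0.01200969 -0.17749756]
 [ 0.17756692  0.00497069 -0.98409618]] [[-0.88631333 -0.4628857  -0.01362037]
 [-0.32086138  0.63504772 -0.70268227]
 [ 0.33391115 -0.61842641 -0.7113734 ]]
```

View pics/r1.png

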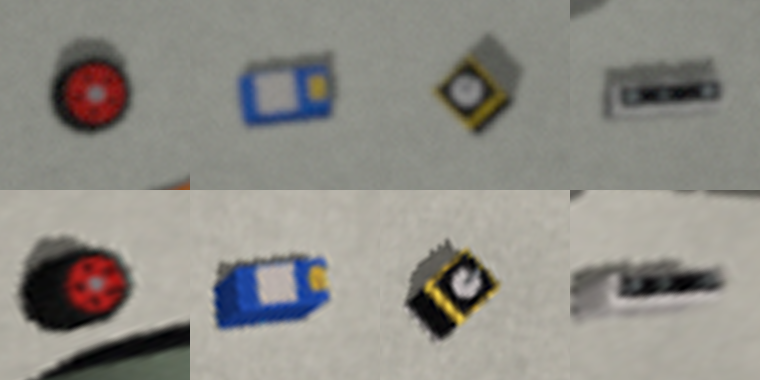

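View pics/r2.png

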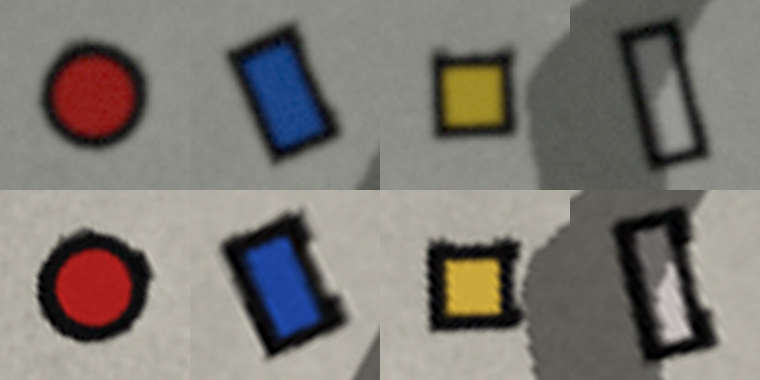

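```bash
cat > fit.py <<'E'
from h import *
from scipy.optimize import minimize
S=8
def model(cam,p,L,W,z0,z1,off,shape,rnd):
    x,y,th=p;c,s=np.cos(th),np.sin(th)
    b=[(L/2*np.cos(a),L/2*np.sin(a)) for a in np.linspace(0,6.28,40)] if rnd else [(i*L/2,j*W/2) for i in(-1,1) for j in(-1,1)]
    pts=np.array([proj(cam,[x+c*u-s*v,y+s*u+c*v,z]) for u,v in b for z in(z0,z1)])
    h=cv2.convexHull(((pts-off+.5)*S-.5).astype(np.float32))
    m=np.zeros(shape,np.uint8);cv2.fillPoly(m,[np.round(h*16).astype(np.int32)],255,shift=4);return m
def fit(im,cam,kind,x,y,th,L,W,z0,z1,rnd=False,half=24):
    u,v=np.round(proj(cam,[x,y,(z0+z1)/2])).astype(int);off=np.array([u-half,v-half])
    r=im[v-half:v+half,u-half:u+half];r=cv2.resize(r,None,fx=S,fy=S,interpolation=cv2.INTER_CUBIC)
    hsv=cv2.cvtColor(r,cv2.COLOR_BGR2HSV).astype(int);V=hsv[...,2];H=hsv[...,0];sat=hsv[...,1]
    fl=np.median(V)
    m={"red":(sat>120)&((H<8)|(H>172)),"blue":(sat>90)&(H>95)&(H<130),"yel":(sat>90)&(H>15)&(H<35),
       "motor":(V<.42*fl)|((sat>80)&(H>15)&(H<35)),"inner":V>.42*fl,"dark":V<.42*fl,"bar":(V<.42*fl)|(V>1.1*fl)}[kind].astype(np.uint8)
    if kind!="inner": m=cv2.morphologyEx(m,cv2.MORPH_OPEN,np.ones((7,7)))
    n,lab,st,ce=cv2.connectedComponentsWithStats(m)
    c=m.shape[0]//2
    if n>1:
        k=1+np.argmax([st[i,4]/(1+np.hypot(*(ce[i]-c))/60)-1e9*(kind=="inner" and (st[i,0]==0 or st[i,1]==0)) for i in range(1,n)]);m=(lab==k).astype(np.uint8)
    cs,_=cv2.findContours(m,0,1);h=cv2.convexHull(np.vstack(cs));m[:]=0;cv2.fillPoly(m,[h],255)
    f=lambda p:-(lambda q:(np.minimum(q,m).sum(dtype=float))/np.maximum(q,m).sum(dtype=float))(model(cam,p,L,W,z0,z1,off,m.shape,rnd))
    best=min((minimize(f,[x,y,t],method="Nelder-Mead",options=dict(initial_simplex=np.array([[x,y,t],[x+.006,y,t],[x,y+.006,t],[x,y,t+.15]]),xatol=1e-4,fatol=1e-4,maxiter=150)) for t in([th] if rnd else [th-.2,th,th+.2])),key=lambda r:r.fun)
    q=model(cam,best.x,L,W,z0,z1,off,m.shape,rnd)
    o=r.copy();cv2.drawContours(o,cv2.findContours(q,0,1)[0],-1,(0,255,0),1);cv2.drawContours(o,cv2.findContours(m,0,1)[0],-1,(255,0,255),1)
    return best.x,-best.fun,o
d=np.pi/180
J={"wheel":("red",.376,-.249,0,.046,.046,.026,.026,True),"battery":("blue",.619,.2,0.1,.072,.036,0,.028),
"motor":("motor",.533,.37,.8,.042,.042,0,.040),"camera":("bar",.56,-.357,-1.6,.09,.026,0,.028),
"nwheel":("red",.374,.247,0,.06,.06,.003,.003,True),"nbattery":("blue",.68,-.013,.45,.072,.036,.003,.003),
"nmotor":("yel",.46,.096,0,.042,.042,.003,.003),"ncamera":("inner",.455,-.089,.2,.09,.026,.003,.003)}
J["battery"]=J["battery"][:3]+(np.pi/2-.15,)+J["battery"][4:]
J["camera"]=J["camera"][:3]+(np.pi/2,)+J["camera"][4:]
E
cat > f1.py <<'E'
from fit import *
I={"top":cv2.imread("pics/top0.png"),"side":cv2.imread("pics/side0.png")}
R=[[],[]]
for n,a in J.items():
    for k,c in enumerate(("top","side")):
        p,s,o=fit(I[c],c,*a);R[k].append(cv2.resize(o,(200,200)))
        print(n,c,(p[:2]*1000).round(1),round(p[2]/d,1),round(s,3))
cv2.imwrite("pics/f1.png",np.vstack([np.hstack(R[0][:4]),np.hstack(R[1][:4])]+[])) 
cv2.imwrite("pics/f1.png",np.vstack([cv2.resize(np.hstack(x),(800,150),interpolation=cv2.INTER_AREA) if 0 else np.hstack(x) for x in (R[0][:4],R[1][:4])]))
E
python3 f1.py
```

```text
wheel top [ 378.3 -251.2] -1.1 0.836
wheel side [ 377.2 -250.4] 12.0 0.884
battery top [626.  199.1] 99.7 0.87
battery side [624.1 199.2] 98.9 0.921
motor top [535.9 374.4] 42.2 0.864
motor side [535.6 373.2] 38.3 0.898
camera top [ 570.  -376.8] 119.6 0.208
camera side [ 569.5 -379.6] 109.3 0.29
nwheel top [371.7 251.1] -0.5 0.731
nwheel side [372.2 250.3] -1.1 0.851
nbattery top [680.6 -16.3] 17.6 0.64
nbattery side [680.4  -9.7] 17.3 0.719
nmotor top [460.2  97.6] 16.5 0.644
nmotor side [459.4  97.3] 4.5 0.74
ncamera top [454.9 -88.9] 8.7 0.117
ncamera side [455.  -88.8] 14.7 0.826
```

View pics/f1.png

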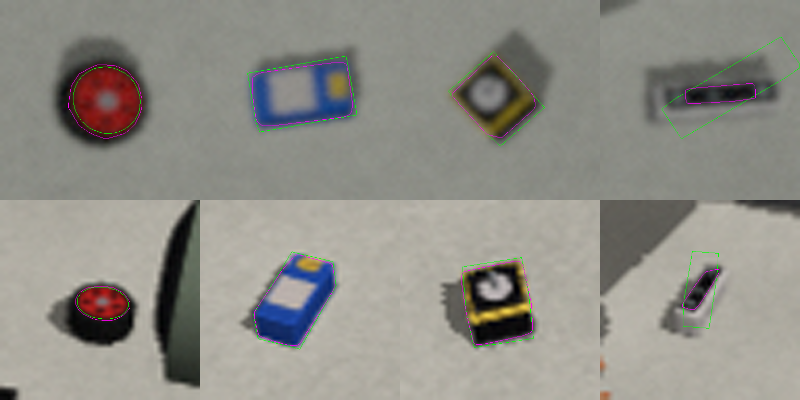

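```bash
cat > f2.py <<'E'
from h import *
d=np.pi/180
def flat(im,cam,kind,x,y,z,half=24,S=6,fl=None):
    u,v=np.round(proj(cam,[x,y,z])).astype(int)
    r=cv2.resize(im[v-half:v+half,u-half:u+half],None,fx=S,fy=S,interpolation=cv2.INTER_CUBIC)
    hsv=cv2.cvtColor(r,cv2.COLOR_BGR2HSV).astype(int);H,s,V=hsv[...,0],hsv[...,1],hsv[...,2];fl=fl or np.median(V)
    m={"red":(s>140)&((H<8)|(H>172)),"blue":(s>140)&(H>95)&(H<130),"yel":(s>140)&(H>15)&(H<35),"inner":V>.42*fl,"dark":V<.45*fl}[kind].astype(np.uint8)
    n,lab,st,ce=cv2.connectedComponentsWithStats(m,connectivity=4)
    c=S*half;ks=[i for i in range(1,n) if st[i,0]>0 and st[i,1]>0 and st[i,4]>300 and st[i,0]+st[i,2]<2*c and np.hypot(*(ce[i]-c))<60]
    if not ks: return None
    m=np.isin(lab,[max(ks,key=lambda i:st[i,4])]).astype(np.uint8)
    h=cv2.convexHull(np.vstack(cv2.findContours(m,0,1)[0]));m[:]=0;cv2.fillPoly(m,[h],1)
    ys,xs=np.nonzero(m);ys,xs=ys[::7],xs[::7]
    P=np.array([at(cam,(a+.5)/S-.5+u-half,(b+.5)/S-.5+v-half,z)[:2] for a,b in zip(xs,ys)])
    c=P.mean(0);w,E=np.linalg.eigh(np.cov((P-c).T));a=np.arctan2(E[1,1],E[0,1])/d%180
    q=P-c;sq=np.angle((-1)*((q[:,0]+1j*q[:,1])**4).sum())/4/d
    R=cv2.minAreaRect((q*1e4).astype(np.float32))
    o=r.copy();cv2.drawContours(o,cv2.findContours(m,0,1)[0],-1,(255,0,255),1)
    return c*1000,a,sq,np.array(R[1])/10,R[2],o
if __name__=="__main__":
    np.set_printoptions(precision=1,suppress=True)
    I={"top":cv2.imread("pics/top0.png"),"side":cv2.imread("pics/side0.png")};R=[[],[]]
    for n,k,x,y,z in[("wheel","red",.376,-.249,.026),("camera","dark",.558,-.355,.028),("nwheel","red",.374,.247,.003),("nbattery","blue",.68,-.013,.003),("nmotor","yel",.46,.096,.003),("ncamera","inner",.455,-.089,.003)]:
        for i,c in enumerate(I):
            t=flat(I[c],c,k,x,y,z)
            print(n,c,t and t[:-1]); R[i].append(cv2.resize(t[-1] if t else np.zeros((9,9,3),np.uint8),(260,260)))
    cv2.imwrite("pics/f2.png",np.vstack([np.hstack([R[i][1],R[i][3],R[i][5]]) for i in(0,1)]))
E
python3 f2.py
```

```text
wheel top (array([ 377.7, -250.4]), np.float64(140.88143851608544), np.float64(-44.76925929253535), array([48.2, 49.5]), 42.917152404785156)
wheel side (array([ 376.9, -249.9]), np.float64(98.24258593444368), np.float64(-11.62893958801544), array([46.1, 48. ]), 26.78451919555664)
camera top (array([ 562.1, -363.6]), np.float64(94.31748610084472), np.float64(-40.43601095046276), array([12.9, 51.2]), 4.504912853240967)
camera side (array([ 561.7, -359.9]), np.float64(91.93331185841078), np.float64(-43.08301772994617), array([16.7, 76.6]), 1.7053872346878052)
nwheel top (array([374.2, 249.3]), np.float64(63.9055272153328), np.float64(-39.18964886110078), array([69.1, 68.9]), 45.12670135498047)
nwheel side (array([373. , 249.1]), np.float64(175.8796758372903), np.float64(-30.10399376380467), array([64.1, 64.3]), 54.16704177856445)
nbattery top (array([680.8, -13. ]), np.float64(22.391030344280495), np.float64(-21.418618256579364), array([84.8, 48.6]), 22.739782333374023)
nbattery side (array([679.8, -12. ]), np.float64(23.41296061209806), np.float64(-22.44562117841351), array([79.3, 45.7]), 23.21565818786621)
nmotor top (array([460.2,  98. ]), np.float64(149.09356654816912), np.float64(3.0453369193783177), array([52.6, 52. ]), 2.7265162467956543)
nmotor side (array([459.2,  97.8]), np.float64(73.69277450013541), np.float64(1.3515503899451389), array([48.3, 48.5]), 0.6488170623779297)
ncamera top None
ncamera side (array([454.7, -88.3]), np.float64(13.911378314067974), np.float64(-31.24145321300313), array([94.6, 32.4]), 13.524696350097656)
```

View pics/f2.png

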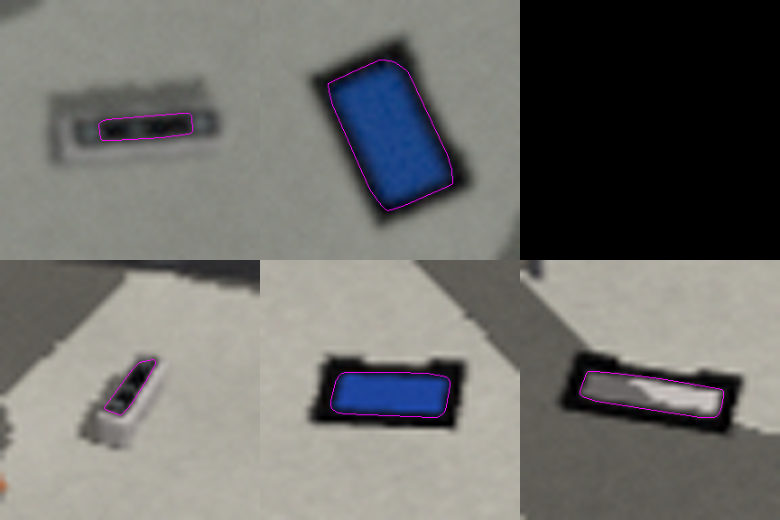

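```bash
cat > g.py <<'E'
from h import *
S=10;half=26;d=np.pi/180
for cam,(x,y) in(("side",(.373,.2491)),("top",(.3742,.2493))):
    im=cv2.imread(f"pics/{cam}0.png");u,v=np.round(proj(cam,[x,y,0])).astype(int)
    r=cv2.resize(im[v-half:v+half,u-half:u+half],None,fx=S,fy=S,interpolation=cv2.INTER_CUBIC)
    hsv=cv2.cvtColor(r,cv2.COLOR_BGR2HSV).astype(int)
    m=(hsv[...,2]<.55*np.median(hsv[...,2]))|(hsv[...,1]>120);m=m.astype(np.uint8)*255
    def poly(pts,q):
        p=np.array([proj(cam,a) for a in pts]);p=((p-[u-half,v-half]+.5)*S-.5).astype(np.float32)
        cv2.fillPoly(q,[np.round(cv2.convexHull(p)*16).astype(np.int32)],255,shift=4)
    res=[]
    for yaw in range(0,90,5):
      for g in (0.,):
        q=np.zeros_like(m)
        poly([(x+.043*np.cos(t),y+.043*np.sin(t),z) for t in np.linspace(0,6.3,60) for z in(0,.003)],q)
        for k in range(4):
            c0=(yaw+45+90*k)*d
            ts=np.linspace(c0-21*d,c0+21*d,8)
            for a,b in zip(ts[:-1],ts[1:]):
                poly([(x+.043*np.cos(t),y+.043*np.sin(t),z) for t in(a,b) for z in(0,.009)],q)
        res.append((np.minimum(q,m).sum(dtype=float)/np.maximum(q,m).sum(dtype=float),yaw))
    print(cam,[(round(a,4),b) for a,b in sorted(res,reverse=True)[:5]],round(min(res)[0],4))
    cv2.imwrite(f"pics/nw_{cam}.png",r)
a=cv2.imread("pics/nw_side.png");b=cv2.imread("pics/nw_top.png");cv2.imwrite("pics/nw.png",cv2.resize(np.hstack([a,b]),(800,400)))
E
python3 g.py
```

```text
side [(np.float64(0.971), 70), (np.float64(0.9709), 65), (np.float64(0.9663), 75), (np.float64(0.9661), 60), (np.float64(0.9606), 80)] 0.9268
top [(np.float64(0.9267), 70), (np.float64(0.9266), 60), (np.float64(0.9264), 75), (np.float64(0.9263), 65), (np.float64(0.9257), 55)] 0.9223
```

View pics/nw.png

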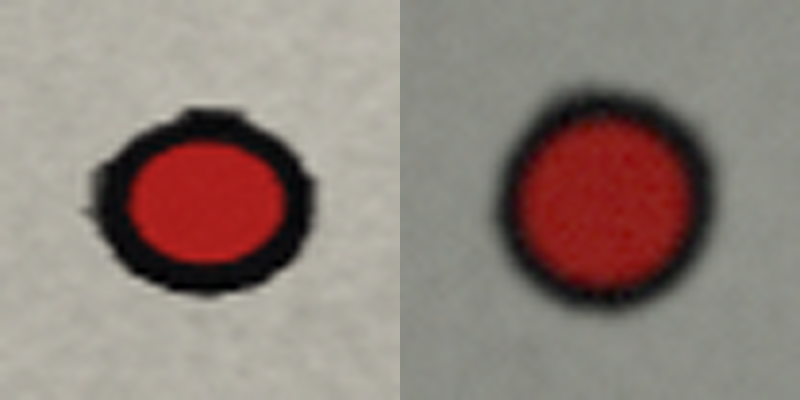

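```bash
cat > plan.py <<'E'
import numpy as np
def go(a,b):
    p=np.radians(a[3]);dx,dy=b[0]-a[0],b[1]-a[1]
    return np.round([dx*np.cos(p)+dy*np.sin(p),dx*np.sin(p)-dy*np.cos(p),a[2]-b[2],-np.radians(b[3]-a[3])],3).tolist()
P=dict(start=(169,-523,239,-72.08),wheel=(377.3,-250.2,80,-22.5),nwheel=(373.5,249.2,80,-22.5),
battery=(625,199.1,80,9.3),nbattery=(680.3,-12.5,80,-67.1),motor=(535.7,373.8,90,40.5),nmotor=(459.7,97.9,90,2.2),
camera=(561.9,-361,80,2.7),ncamera=(454.8,-88.5,80,-76.1))
if __name__=="__main__":
    k=list(P)
    for a,b in zip(k,k[1:]): print(a,b,go(P[a],P[b]),np.hypot(P[b][0]-P[a][0],P[b][1]-P[a][1]).round())
E
python3 plan.py
```

```text
start wheel [-195.474, -282.132, 159.0, -0.865] 343.0
wheel nwheel [-194.623, -459.931, 0.0, -0.0] 499.0
nwheel battery [251.528, -49.959, 0.0, -0.555] 256.0
battery nbattery [20.378, 217.755, 0.0, 1.333] 219.0
nbattery motor [-412.121, -17.115, -10.0, -1.878] 412.0
motor nmotor [-236.974, 160.438, 0.0, 0.668] 286.0
nmotor camera [84.509, 462.485, 10.0, -0.009] 470.0
camera ncamera [-94.145, -277.243, 0.0, 1.375] 293.0
```

>>> play_rows(steps=[85,-39,-56,0,-0.17,85,-78,-112,0,-0.35,85,-117,-168,40,-0.52,85,-156,-225,90,-0.69,85,-195,-282,130,-0.86], grip_force=40)

```text
time_s: 1.72
ee_pos: [0.344, -0.2948, 0.1435]
tool_rot: [[0.924, -0.383, 0.001], [-0.383, -0.924, -0.001], [0.001, 0.001, -1.0]]
contact_force: [1.1, -1.2, -1.1]
width: 0.996
```

>>> play_rows(steps=[85,0,0,0,0,85,0,0,0,0])

```text
time_s: 1.98
ee_pos: [0.3443, -0.295, 0.1438]
tool_rot: [[0.924, -0.383, 0.001], [-0.383, -0.924, -0.002], [0.002, 0.001, -1.0]]
contact_force: [0.4, -0.5, 1.2]
width: 0.997
```

>>> play_rows(steps=[85,13.3,-54,0,0,85,13.3,-54,40,0,85,13.3,-54,80,0,85,13.3,-54,90,0,85,13.3,-54,90,0])

```text
time_s: 2.6
ee_pos: [0.3773, -0.2515, 0.0542]
tool_rot: [[0.923, -0.384, 0.001], [-0.384, -0.923, -0.002], [0.002, 0.002, -1.0]]
contact_force: [-0.1, -0.6, -0.6]
width: 0.998
```

>>> play_rows(steps=[85,0,-1,30,0,85,0,-1,46,0,85,0,-1,46,0,85,0,-1,46,0,50,0,-1,46,0])

```text
time_s: 3.22
ee_pos: [0.3785, -0.2516, 0.0093]
tool_rot: [[0.923, -0.385, 0.003], [-0.385, -0.923, -0.004], [0.004, 0.002, -1.0]]
contact_force: [0.2, -0.4, -0.6]
width: 0.81
```

>>> play_rows(steps=[50,0,0,0,0,50,0,0,0,0,50,0,0,0,0,50,0,0,0,0,50,0,0,0,0])

```text
time_s: 3.85
ee_pos: [0.3789, -0.252, 0.01]
tool_rot: [[0.923, -0.385, 0.004], [-0.384, -0.923, -0.005], [0.005, 0.003, -1.0]]
contact_force: [-1.3, 0.6, 6.6]
width: 0.689
```

>>> play_rows(steps=[50,0,0,-30,0,50,0,0,-65,0,50,-8,-20,-70,0,50,-28,-66,-70,0,50,-50,-117,-70,0])

```text
time_s: 4.47
ee_pos: [0.3766, -0.1223, 0.0786]
tool_rot: [[0.923, -0.386, 0.003], [-0.386, -0.923, -0.004], [0.004, 0.002, -1.0]]
contact_force: [0.8, 1.0, -1.3]
width: 0.691
```

>>> play_rows(steps=[50,-22,-51,0,0,50,-44,-102,0,0,50,-66,-153,0,0,50,-88,-204,0,0,50,-110,-255,0,0])

```text
time_s: 5.1
ee_pos: [0.3716, 0.1576, 0.0768]
tool_rot: [[0.923, -0.385, 0.002], [-0.385, -0.923, -0.004], [0.003, 0.003, -1.0]]
contact_force: [0.9, -0.3, -0.6]
width: 0.689
```

>>> play_rows(steps=[50,-20,-50,0,0,50,-33.5,-85.3,0,0,50,-33.5,-85.3,30,0,50,-33.5,-85.3,40,0,50,-33.5,-85.3,40,0])

```text
time_s: 5.72
ee_pos: [0.3717, 0.2483, 0.0355]
tool_rot: [[0.923, -0.385, -0.002], [-0.385, -0.923, -0.005], [0.0, 0.005, -1.0]]
contact_force: [-0.3, -0.5, -0.6]
width: 0.689
```

```bash
python3 - <<'E'
from f2 import *
np.set_printoptions(precision=1,suppress=True)
o=env.observe();print(o["ee_pos"]*1000)
z=o["ee_pos"][2]-.010+.026
for c in("top","side"):
    im=snap(c,c+"1.png")[:,:,::-1].copy();t=flat(im,c,"red",*o["ee_pos"][:2],z);print(c,t and t[:-1])
a=cv2.imread("pics/side1.png");u,v=proj("side",[.374,.249,.03]).astype(int)
cv2.imwrite("pics/v1.png",cv2.resize(a[v-45:v+45,u-45:u+45],(540,540),interpolation=cv2.INTER_CUBIC))
E
```

```text
[371.7 248.3  35.5]
top None
side (array([377.8, 252.3]), np.float64(135.6487519639324), np.float64(-5.303107419758222), array([31.8, 46.9]), 49.89919662475586)
```

View pics/v1.png

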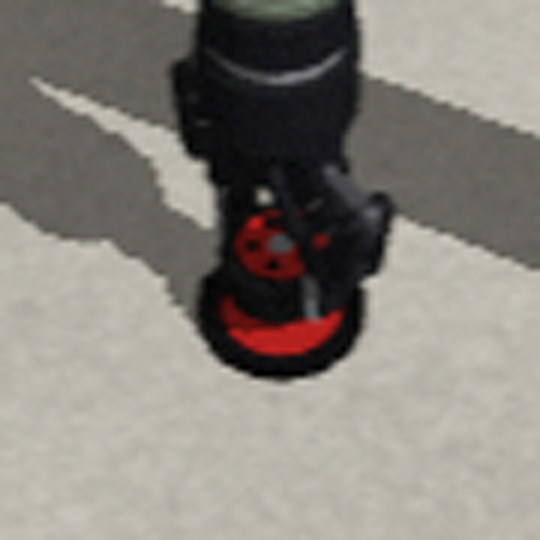

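>>> play_rows(steps=[50,1.3,-0.5,8,0,50,1.3,-0.5,15,0,50,1.3,-0.5,19,0,50,1.3,-0.5,21,0,50,1.3,-0.5,21.5,0])

```text
time_s: 6.45
ee_pos: [0.3748, 0.2486, 0.0151]
tool_rot: [[0.923, -0.386, 0.001], [-0.386, -0.923, -0.004], [0.002, 0.003, -1.0]]
contact_force: [0.1, 0.6, -1.5]
width: 0.686
```

>>> play_rows(steps=[50,-1,0,1.5,0,50,-1,0,2.5,0,50,-1,0,2.5,0,64,-1,0,2.5,0,75,-1,0,2.5,0])

```text
time_s: 7.08
ee_pos: [0.374, 0.249, 0.0126]
tool_rot: [[0.923, -0.386, 0.001], [-0.386, -0.923, -0.004], [0.003, 0.003, -1.0]]
contact_force: [0.4, 0.2, 0.1]
width: 0.875
```

>>> play_rows(steps=[80,0,0,0,0,80,0,0,-30,0,80,0,0,-70,0,80,0,0,-80,0,80,0,0,-80,0])

```text
time_s: 7.7
ee_pos: [0.3743, 0.2495, 0.0929]
tool_rot: [[0.923, -0.386, 0.003], [-0.386, -0.923, -0.003], [0.004, 0.002, -1.0]]
contact_force: [-0.4, 0.3, 0.8]
width: 0.936
```

>>> play_rows(steps=[75,50,-10,0,-0.11,75,100,-20,0,-0.22,75,150,-30,0,-0.33,75,201,-40,0,-0.44,75,251,-50,0,-0.558])

```text
time_s: 8.32
ee_pos: [0.6256, 0.198, 0.0913]
tool_rot: [[0.986, 0.165, -0.0], [0.165, -0.986, -0.004], [-0.001, 0.003, -1.0]]
contact_force: [0.2, 1.4, 0.4]
width: 0.884
```

>>> play_rows(steps=[70,-0.4,-1.2,45,0,70,-0.4,-1.2,70,0,70,-0.4,-1.2,80,0,70,-0.4,-1.2,80,0,30,-0.4,-1.2,80,0])

```text
time_s: 8.95
ee_pos: [0.6258, 0.1992, 0.0123]
tool_rot: [[0.986, 0.165, 0.002], [0.165, -0.986, -0.003], [0.001, 0.003, -1.0]]
contact_force: [-0.7, -0.2, -0.1]
width: 0.625
```

>>> play_rows(steps=[25,0,0,0,0,25,0,0,0,0,25,0,0,0,0,25,0,0,0,0,25,0,0,0,0])

```text
time_s: 9.57
ee_pos: [0.6268, 0.1994, 0.0137]
tool_rot: [[0.986, 0.165, 0.004], [0.165, -0.986, -0.003], [0.003, 0.003, -1.0]]
contact_force: [-1.0, -0.4, 6.9]
width: 0.411
```

>>> play_rows(steps=[25,0,0,-30,0,25,0,0,-65,0,25,3,36,-65,0.18,25,6,72,-65,0.36,25,9,108,-65,0.54], grip_force=50)

```text
time_s: 10.2
ee_pos: [0.6533, 0.0937, 0.079]
tool_rot: [[0.929, -0.371, 0.004], [-0.371, -0.929, -0.003], [0.004, 0.001, -1.0]]
contact_force: [0.7, -0.5, -2.2]
width: 0.413
```

>>> play_rows(steps=[25,15,22,0,0.18,25,30,44,0,0.36,25,47,66,0,0.54,25,64.5,88.7,0,0.72,25,64.5,88.7,0,0.791])

```text
time_s: 10.82
ee_pos: [0.6807, -0.015, 0.0791]
tool_rot: [[0.384, -0.923, 0.004], [-0.923, -0.384, -0.003], [0.005, -0.002, -1.0]]
contact_force: [0.3, 0.1, -0.9]
width: 0.406
```

>>> play_rows(steps=[25,0,0,20,0,25,0,0,40,0,25,0,0,40,0])

```text
time_s: 11.2
ee_pos: [0.6786, -0.0147, 0.0364]
tool_rot: [[0.384, -0.923, -0.001], [-0.923, -0.384, -0.003], [0.002, 0.002, -1.0]]
contact_force: [0.1, -0.7, -0.7]
width: 0.413
```

>>> play_rows(steps=[25,-1.4,-2.4,6,0,25,-1.4,-2.4,11,0,25,-1.4,-2.4,15,0,25,-1.4,-2.4,17,0,25,-1.4,-2.4,18.5,0])

```text
time_s: 11.82
ee_pos: [0.6804, -0.0126, 0.018]
tool_rot: [[0.384, -0.923, -0.001], [-0.923, -0.384, -0.003], [0.002, 0.002, -1.0]]
contact_force: [-1.1, 0.5, -0.9]
width: 0.411
```

>>> play_rows(steps=[25,0,0,1,0,25,0,0,2,0,25,0,0,2,0,38,0,0,2,0,50,0,0,2,0])

```text
time_s: 12.45
ee_pos: [0.6806, -0.0126, 0.0159]
tool_rot: [[0.384, -0.923, -0.0], [-0.923, -0.384, -0.003], [0.002, 0.001, -1.0]]
contact_force: [0.4, -0.5, 0.2]
width: 0.584
```

>>> play_rows(steps=[55,0,0,0,0,60,0,0,0,0,60,0,0,-40,0,65,0,0,-85,0,70,0,0,-90,0])

```text
time_s: 13.08
ee_pos: [0.6834, -0.0127, 0.1101]
tool_rot: [[0.384, -0.923, 0.007], [-0.923, -0.384, -0.004], [0.006, -0.005, -1.0]]
contact_force: [0.2, 0.5, -0.2]
width: 0.818
```

>>> play_rows(steps=[70,-40,-1,0,-0.185,70,-80,-2,0,-0.37,70,-120,-3,0,-0.555,70,-160,-4,0,-0.74,70,-200,-5,0,-0.925])

```text
time_s: 13.7
ee_pos: [0.6101, 0.1749, 0.1081]
tool_rot: [[0.97, -0.243, 0.005], [-0.243, -0.97, -0.004], [0.006, 0.002, -1.0]]
contact_force: [0.8, -0.2, -0.5]
width: 0.823
```

>>> play_rows(steps=[70,-25,-36,0,-0.185,70,-50,-72,0,-0.37,70,-75,-108,0,-0.555,70,-100,-145,0,-0.74,70,-120.5,-174.8,0,-0.92])

```text
time_s: 14.32
ee_pos: [0.5344, 0.3751, 0.1059]
tool_rot: [[0.777, 0.63, 0.004], [0.63, -0.777, -0.004], [0.001, 0.006, -1.0]]
contact_force: [0.6, -0.5, 0.3]
width: 0.819
```

```bash
python3 - <<'E'
from fit import *
a,b=snap("top","top2.png"),snap("side","side2.png")
u,v=proj("top",[.55,.2,0]).astype(int);A=a[v-60:v+60,u-110:u+80]
u,v=proj("side",[.53,.2,0]).astype(int);B=b[v-70:v+75,u-80:u+80]
cv2.imwrite("pics/v2.png",np.hstack([cv2.resize(A,(430,272),interpolation=2)[:, :],cv2.resize(B,(300,272),interpolation=2)])[:,:,::-1])
for c,im in(("top",a),("side",b)):
    p,s,o=fit(im[:,:,::-1].copy(),c,"blue",.680,-.0125,.4,.072,.036,.003,.031);print(c,p,p[2]/d,s)
E
```

```text
top [ 0.67852934 -0.01197362  0.50547668] 28.96168050409687 0.7750100982900229
side [ 0.68058966 -0.00811847  0.32273307] 18.491242714513426 0.8872690377015914
```

View pics/v2.png

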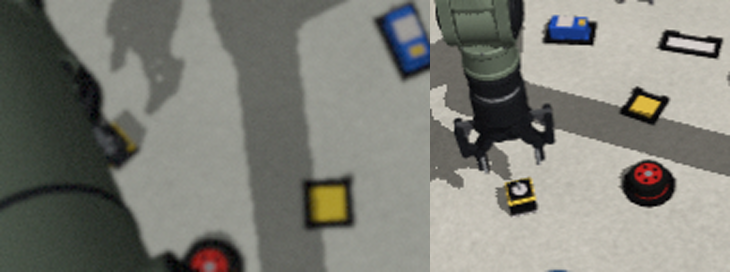

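>>> play_rows(steps=[70,0.2,1.8,45,-0.02,70,0.2,1.8,75,-0.02,70,0.2,1.8,91,-0.02,70,0.2,1.8,91,-0.02,40,0.2,1.8,91,-0.02])

```text
time_s: 15.05
ee_pos: [0.5361, 0.3755, 0.016]
tool_rot: [[0.765, 0.644, 0.005], [0.644, -0.765, -0.002], [0.003, 0.005, -1.0]]
contact_force: [0.6, 0.5, 0.4]
width: 0.618
```

>>> play_rows(steps=[30,0,0,0,0,30,0,0,0,0,30,0,0,0,0,30,0,0,0,0,30,0,0,0,0])

```text
time_s: 15.68
ee_pos: [0.5369, 0.3759, 0.0171]
tool_rot: [[0.765, 0.644, 0.007], [0.644, -0.765, -0.002], [0.005, 0.006, -1.0]]
contact_force: [-0.9, -1.6, 5.9]
width: 0.488
```

>>> play_rows(steps=[30,0,0,-30,0,30,0,0,-65,0,30,-36,25,-70,0.13,30,-72,49,-70,0.26,30,-108,74,-70,0.39], grip_force=60)

```text
time_s: 16.3
ee_pos: [0.5005, 0.2486, 0.0866]
tool_rot: [[0.953, 0.302, 0.007], [0.302, -0.953, -0.002], [0.006, 0.004, -1.0]]
contact_force: [0.9, -1.1, -2.0]
width: 0.482
```

>>> play_rows(steps=[30,-25,40,0,0.09,30,-50,80,0,0.18,30,-75,118,0,0.269,30,-84.4,130.5,0,0.269,30,-84.4,130.5,20,0.269])

```text
time_s: 16.92
ee_pos: [0.4605, 0.098, 0.0673]
tool_rot: [[0.999, 0.036, 0.009], [0.036, -0.999, -0.001], [0.009, 0.002, -1.0]]
contact_force: [0.0, 0.5, -2.7]
width: 0.483
```

>>> play_rows(steps=[30,0,0,15,0,30,0,0,27,0,30,0,0,27,0])

```text
time_s: 17.3
ee_pos: [0.4599, 0.0983, 0.0394]
tool_rot: [[0.999, 0.037, 0.007], [0.037, -0.999, -0.001], [0.007, 0.002, -1.0]]
contact_force: [-0.9, -0.0, -3.3]
width: 0.483
```

Pose matches the motor nest; lower 19 mm.

>>> play_rows(steps=[30,0,-0.3,7,0,30,0,-0.3,12,0,30,0,-0.3,15,0,30,0,-0.3,17,0,30,0,-0.3,18,0])

```text
time_s: 17.92
ee_pos: [0.4601, 0.0985, 0.0214]
tool_rot: [[0.999, 0.037, 0.007], [0.037, -0.999, -0.001], [0.007, 0.002, -1.0]]
contact_force: [-0.9, -1.0, -2.5]
width: 0.484
```

>>> play_rows(steps=[30,0,0,1,0,30,0,0,2,0,30,0,0,2,0,44,0,0,2,0,54,0,0,2,0])

```text
time_s: 18.55
ee_pos: [0.4606, 0.0985, 0.0196]
tool_rot: [[0.999, 0.037, 0.008], [0.037, -0.999, -0.001], [0.008, 0.002, -1.0]]
contact_force: [-1.2, 0.3, 0.1]
width: 0.634
```

>>> play_rows(steps=[60,0,0,0,0,65,0,0,0,0,65,0,0,-40,0,70,0,0,-80,0,70,0,0,-90,0])

```text
time_s: 19.18
ee_pos: [0.4616, 0.0988, 0.1118]
tool_rot: [[0.999, 0.037, 0.012], [0.037, -0.999, -0.001], [0.012, 0.001, -1.0]]
contact_force: [0.9, 0.2, -0.1]
width: 0.814
```

>>> play_rows(steps=[60,9,50,0,0,60,18,100,0,0,60,27,150,0,0,60,36,200,0,0,60,45,250,0,0])

```text
time_s: 19.8
ee_pos: [0.5155, -0.1508, 0.1117]
tool_rot: [[0.999, 0.037, 0.011], [0.037, -0.999, -0.0], [0.011, 0.001, -1.0]]
contact_force: [0.7, -0.4, 1.1]
width: 0.7
```

```bash
python3 - <<'E'
from f2 import *
np.set_printoptions(precision=1,suppress=True)
a,b=snap("top","top3.png"),snap("side","side3.png")
A=rect(a,"top",.5619,-.361,.028,.06,300);B=rect(b,"side",.5619,-.361,.028,.06,300)
u,v=proj("side",[.5,.1,0]).astype(int);C=cv2.resize(b[v-55:v+65,u-60:u+60],(300,300),interpolation=2)
for im in(A,B): cv2.rectangle(im,(150-112,150-32),(150+112,150+32),(0,255,0),1)
cv2.imwrite("pics/v3.png",np.hstack([A[:,10:260],B[:,10:260],C])[:,:,::-1])
for c,im in(("top",a),("side",b)):
    t=flat(im[:,:,::-1].copy(),c,"dark",.5619,-.361,.028,fl=None);print(c,t and t[:-1])
E
```

```text
top None
side None
```

View pics/v3.png

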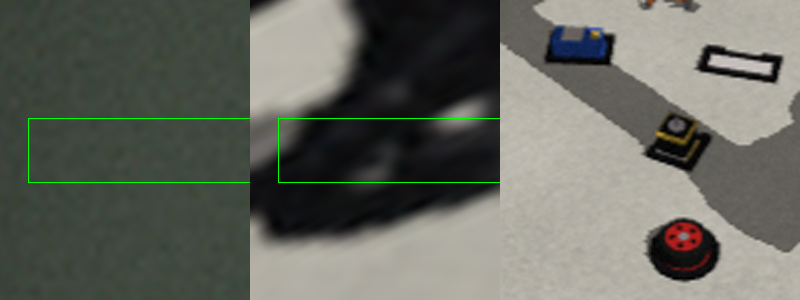

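>>> play_rows(steps=[60,8,50,0,0,60,17,100,0,0,60,26,150,0,0,60,35,200,0,0,60,38.6,211.7,0,-0.01])

```text
time_s: 20.52
ee_pos: [0.5622, -0.3668, 0.1121]
tool_rot: [[0.999, 0.039, 0.013], [0.039, -0.999, -0.003], [0.013, 0.004, -1.0]]
contact_force: [0.1, 0.9, -0.8]
width: 0.703
```

>>> play_rows(steps=[60,0,-5.8,40,0,60,0,-5.8,80,0,60,0,-5.8,99,0,60,0,-5.8,99,0,40,0,-5.8,99,0])

```text
time_s: 21.15
ee_pos: [0.5643, -0.3616, 0.0145]
tool_rot: [[0.999, 0.04, 0.015], [0.04, -0.999, -0.004], [0.015, 0.005, -1.0]]
contact_force: [0.2, -1.1, 0.2]
width: 0.502
```

>>> play_rows(steps=[15,0,0,0,0,15,0,0,0,0,15,0,0,0,0,15,0,0,0,0,15,0,0,0,0], grip_force=40)

```text
time_s: 21.78
ee_pos: [0.5655, -0.3624, 0.0163]
tool_rot: [[0.999, 0.04, 0.018], [0.04, -0.999, -0.006], [0.017, 0.007, -1.0]]
contact_force: [-0.0, 0.8, 6.1]
width: 0.292
```

>>> play_rows(steps=[15,0,0,-30,0,15,0,0,-65,0,15,-15,-40,-70,0.18,15,-30,-80,-70,0.36,15,-45,-120,-70,0.54])

```text
time_s: 22.4
ee_pos: [0.5139, -0.2428, 0.085]
tool_rot: [[0.874, -0.485, 0.018], [-0.485, -0.874, -0.006], [0.019, -0.003, -1.0]]
contact_force: [0.2, 0.6, -0.7]
width: 0.297
```

>>> play_rows(steps=[15,-30,-25,0,0.18,15,-60,-50,0,0.36,15,-90,-75,0,0.54,15,-120,-100,0,0.72,15,-126.5,-106.2,0,0.822])

```text
time_s: 23.02
ee_pos: [0.4529, -0.0864, 0.0828]
tool_rot: [[0.238, -0.971, 0.016], [-0.971, -0.238, -0.005], [0.009, -0.015, -1.0]]
contact_force: [0.6, -1.0, -1.2]
width: 0.295
```

>>> play_rows(steps=[15,0,0,20,0,15,0,0,45,0,15,0,0,45,0])

```text
time_s: 23.4
ee_pos: [0.4522, -0.0861, 0.0369]
tool_rot: [[0.238, -0.971, 0.013], [-0.971, -0.238, -0.004], [0.007, -0.012, -1.0]]
contact_force: [-0.2, -0.4, -1.4]
width: 0.293
```

```bash
python3 - <<'E'
from h import *
b=snap("side","side4.png");snap("top","top4.png")
o=env.observe();p=o["ee_pos"];print(p*1000,np.degrees(np.arctan2(o["tool_rot"][1][0],o["tool_rot"][0][0])))
u,v=proj("side",p).astype(int);C=b[v-35:v+35,u-35:u+35].copy();C=cv2.resize(C,(560,560),interpolation=2)
def draw(x,y,th,L,W,z,col):
    c,s=np.cos(th),np.sin(th)
    q=[proj("side",[x+c*i*L/2-s*j*W/2,y+s*i*L/2+c*j*W/2,z]) for i,j in((1,1),(1,-1),(-1,-1),(-1,1))]
    cv2.polylines(C,[np.round((np.array(q)-[u-35,v-35]+.5)*8).astype(int)],True,col,1)
th=np.radians(13.9);draw(.4548,-.0885,th,.09,.026,.003,(0,255,0));draw(p[0],p[1],th,.09,.026,p[2]-.0163+.028,(255,0,255))
cv2.imwrite("pics/v4.png",C[:,:,::-1])
E
```

```text
[453.70922802 -86.69023076  38.27590709] -76.22279643383452
```

View pics/v4.png

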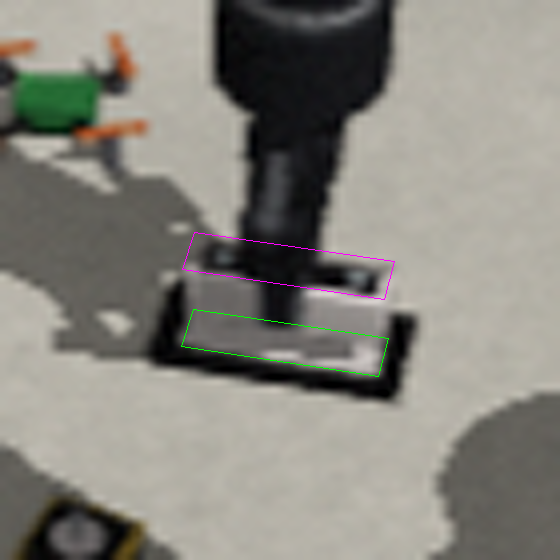

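>>> play_rows(steps=[15,2,-0.6,6,0,15,2,-0.6,11,0,15,2,-0.6,14,0,15,2,-0.6,16,0,15,2,-0.6,17,0])

```text
time_s: 24.12
ee_pos: [0.455, -0.0885, 0.0212]
tool_rot: [[0.238, -0.971, 0.016], [-0.971, -0.238, -0.005], [0.009, -0.014, -1.0]]
contact_force: [1.2, -0.3, -0.4]
width: 0.292
```

>>> play_rows(steps=[15,0,0,1,0,15,0,0,2,0,15,0,0,2,0,28,0,0,2,0,40,0,0,2,0])

```text
time_s: 24.75
ee_pos: [0.4551, -0.0886, 0.0192]
tool_rot: [[0.238, -0.971, 0.016], [-0.971, -0.238, -0.005], [0.009, -0.015, -1.0]]
contact_force: [-1.0, -0.2, -0.3]
width: 0.469
```

>>> play_rows(steps=[45,0,0,0,0,50,0,0,0,0,50,0,0,-40,0,60,0,0,-90,0,60,0,0,-140,0])

```text
time_s: 25.38
ee_pos: [0.4524, -0.0877, 0.1605]
tool_rot: [[0.238, -0.971, 0.016], [-0.971, -0.238, -0.005], [0.009, -0.014, -1.0]]
contact_force: [0.5, -0.7, -0.1]
width: 0.703
```

>>> play_rows(steps=[60,50,10,-30,0,60,100,20,-40,0,60,150,30,-40,0,60,200,40,-40,0,60,240,50,-40,0])

```text
time_s: 26.0
ee_pos: [0.4602, -0.3345, 0.2017]
tool_rot: [[0.237, -0.971, 0.016], [-0.971, -0.237, -0.005], [0.009, -0.014, -1.0]]
contact_force: [0.8, 0.5, 0.4]
width: 0.703
```

```bash
python3 - <<'E'
from h import *
b=snap("side","side5.png");a=snap("top","top5.png")
def draw(im,cam,x,y,th,L,W,z,col,S,off):
    th=np.radians(th);c,s=np.cos(th),np.sin(th)
    q=[proj(cam,[x+c*i*L/2-s*j*W/2,y+s*i*L/2+c*j*W/2,z]) for i,j in((1,1),(1,-1),(-1,-1),(-1,1))]
    cv2.polylines(im,[np.round((np.array(q)-off+.5)*S).astype(int)],True,col,1)
B=cv2.resize(b[130:280,190:350],None,fx=4,fy=4,interpolation=2)
for x,y,t,L,W,z in((.4548,-.0885,13.9,.09,.026,.031),(.6803,-.0125,22.9,.072,.036,.031),(.4597,.0979,2.2,.042,.042,.043)): draw(B,"side",x,y,t,L,W,z,(0,255,0),4,[190,130])
cv2.imwrite("pics/v5.png",B[:,:,::-1])
A=cv2.resize(a[110:260,200:400],None,fx=4,fy=4,interpolation=2);cv2.imwrite("pics/v6.png",A[:,:,::-1])
E
```

```text
(no output)
```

View pics/v5.png

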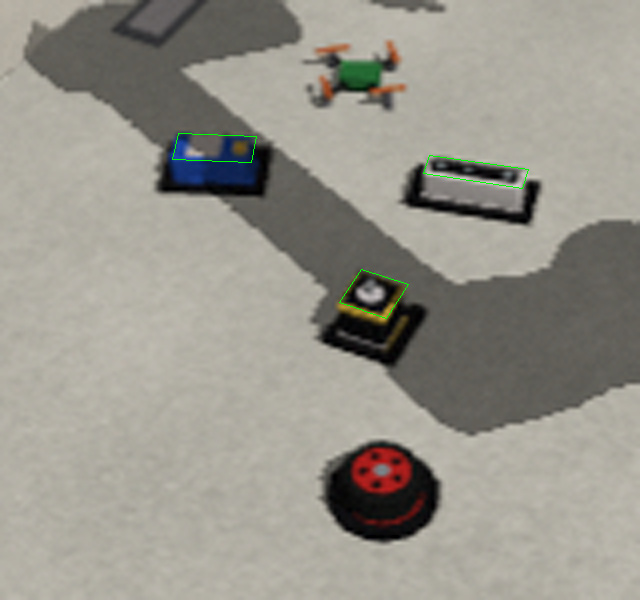

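View pics/v6.png

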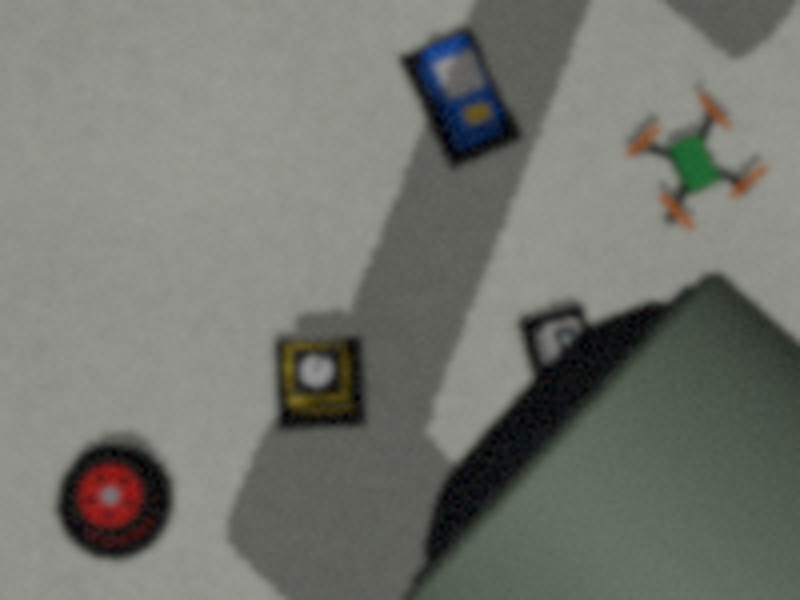

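```bash
python3 - <<'E'
from f2 import *
for c in("top","side"):
    t=flat(cv2.imread(f"pics/{c}5.png"),c,"red",.3735,.2492,.029);print(c,t and t[0].round(1))
    print([(n,proj(c,X).round(0)) for n,X in(("drone",[.622,-.187,.012]),)],[(n,np.round(x["box"]).tolist()) for n in("mug","drone_center") for x in env.look_for(n,c)[:1]])
print(env.observe()["time_s"],env.sign_off())
E
```

```text
top [374.3 249.3]
[('drone', array([373., 151.]))] [('mug', [101.0, 222.0, 49.0, 32.0]), ('drone_center', [359.0, 137.0, 27.0, 29.0])]
side [374.4 248.9]
[('drone', array([280., 148.]))] [('mug', [219.0, 299.0, 35.0, 52.0]), ('drone_center', [270.0, 143.0, 13.0, 12.0])]
the job is handed in; nothing more can be done
26.3 None
```

The drive wheel, battery pack, stepper motor and camera bar are each in their matching nest, placed in that order. The job was handed in at 26.3 s, against the 102 s limit.

- **Wheel:** the last pictures put its hub within about 1 mm of the nest centre in both views.
- **Battery, motor and camera bar:** in the side view their top faces sit on the outlines predicted for lying flat on the nest floors.
- **Forces and bystanders:** the forces reported at the end of each move stayed below 7 N. The drone and mug show where they were at the start, and I never reached for the orange look-alike.
- **Checks that were partial or disagreed:**
  - In the final top view the arm hid part of the camera bar, so its seating is confirmed from the side view only.
  - A numeric fit of the placed battery gave inconsistent angles (29° and 18°). I put this down to the blue outline mixing into the picture and relied on the overlay instead.

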